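Put the specimen tray away in the drying cabinet

ROBOT

A 7-joint arm with a two-finger parallel gripper is mounted at the origin on the work surface. World frame = base frame: x ahead of the robot, y to its left, z up, the work surface at z = 0. Lengths are in m, angles in rad, forces in N, time in s.
With the tool pointing down it reaches from about 0.4 to 0.85 m from the base axis. Payload 4.5 kg.
Tool frame: the origin (TCP) lies on the centre line of the jaws, within the pads' length; the fingertips stand r.tcp_to_tips ahead of it and the grasp point (between the pads) lies 11 mm behind it (r.tcp_to_tips is the distance from the TCP to the fingertips, in m); y points along the fingers, x is the direction in which the jaws open and shut, and the axes are right-handed (so a half turn about y gives the same grasp; the last joint's range is limited). The gripper opens to 88 mm and grips with 3 to 60 N. Pads are 18 mm wide; open, the fingers measure 123 mm over their backs; the gripper's body (75 mm by 187 mm) begins 45 mm behind the grasp point.
Start: joints at [-1.205, 0.689, -0.195, 1.565, 0.157, 0.902, -0.215], TCP at [0.204, 0.591, 0.247] pointing down, gripper open.
Joint ranges: [-3.01, 3.01], [-0.46, 2.08], [-1.47, 1.51], [0.13, 2.56], [-1, 4.14], [0.04, 2.09], [-2.66, 2.66]. Speed limits (rad/s): [2.57, 2.57, 3.14, 3.14, 3.14, 3.14, 3.14].

INTERFACE

Orientations are given as a unit quaternion [x, y, z, w].
In Python, from plant import r gives the robot as it stands. The module is installed in compiled form; this text tells all that it offers.
- The arm moves only by the shell command python3 -m inch 'ROWS' [OPENING] [FORCE]. ROWS is text: rows parted by semicolons, each of 4 numbers parted by spaces: the shift along the tool's x, y, z in mm, then the turn about the tool's y in degrees. In form: x y z spin; .... A call has 1 to 10 rows; each row is the pose to reach, as a shift and turn from the pose commanded when the call began, along the tool's axes at that moment; what a row does not reach only later rows make up. A row lasts 1/10 s, in which the tool goes at most 50 mm and 8.59 degrees, less where a joint would pass 70% of its speed; a pose out of reach is approached as far as the arm can. A call with a gripper value outside its range is refused whole. OPENING is the gripper command: -1 is shut, 1 is fully open, values between are in proportion, set as the call begins (- or left out, the last holds). The fingers move at their own pace and stop on an object; FORCE is the grip in N (left out, the last holds). Time passes only in rows, so rows that repeat a pose let the fingers close. It gives the time, the measured TCP pose, the force and the opening at its end, in the units of the state.
- r.get_state(): the state, without advancing time (a new reading comes with each control period).
- r.snapshot(name): name is "scene" or "top"; returns a dict with "frame" (420x560x3 uint8, red, green, blue), "intrinsics" (3x3 intrinsics, pixels), "R" (3x3) and "t" (3): a world point X has camera coordinates R X + t. Camera axes: x right, y down, z forward; pixel columns grow to the right and rows downward; lengths in m; the calibration is good to about 2 mm. A picture is of the moment at which its call begins. There is no depth.
- r.finish_job(): hands the job in, once; it reports no verdict.
Trained networks look in the newest picture that a camera, given by its name, has taken for a name from the list of things; names that differ only in an ending like _2 or _b are one class to them, and where a whole thing is asked for, a point or a joint stands for the part that bears it (a point fixed in the world has none). Each returns a list of dicts, best first, with "p" (0 to 1); they miss things now and then, are a little off and sometimes report something else, mostly with a low value. They report only what shows in the picture. A call takes as long as a camera call. They do not tell look-alikes from the thing itself.
- r.trace(camera, name): "region" (420x560 bool, what is visible of it) and "centre" ([row, column] in pixels, amid what is visible of it).
- r.tip_of(camera, name): "centre" ([row, column] in pixels: a listed point, or the origin of a listed thing).
The state is a dict: "clock": time; "q": joint angles; "qd": joint speeds; "joint_torque": joint torques, N m; "tool_pos": TCP position; "eef_rot": TCP orientation; "contact_force": force on the tool from outside, world axes, zero at the start; "moment": the same for the moment, N m; "opening": opening from 0.0 (shut) to 1.0 (fully open).
Only numpy, scipy, OpenCV 4.12 (cv2) and the standard library are available. Lean on these libraries where they do the work, as an engineer would, in place of code of your own. Each camera call takes 0.05 s, during which the arm holds its last target.

TASK

Put the specimen tray away using only your fingertips: gently push the tray by its front face straight into the low drying cabinet until it stops against the back, then push the two cabinet doors fully shut. Do not grasp, pinch or lift anything, keep the dish and the pot standing in the tray, and leave everything else on the bench where it is.

Things in the scene. Friction and masses are not known exactly. Their poses are not given: they have to be found in the camera images.
- cabinet: fixed low white cabinet, clear roof; origin at bench height in mid front, in the plane of the shut doors' backs; x into the cabinet (the way the tray goes), y left across, z up. Outside 182 wide, 74 high; inside 162 wide between 10 mm walls. Floor 6 mm thick, from x = -75 (sill in front of the doors, 160 wide) to the back. Solid blower section x = 178 to 250
- roof_edge (a point): middle of the front edge of the clear roof, 74 mm above the bench, 30 mm behind the cabinet origin; the roof runs from here to the back (underside 68 mm up), and ahead of it the cabinet is open above
- back_stop (a point): middle of the back stop's face, 178 mm behind the cabinet origin, 23 mm above the bench; with the tray's rear against it the tray's origin is at x = 103 mm and its front face at x = 28 mm in the cabinet frame, just ahead of the roof's edge
- tray: loose white tray with a blue bottom, 150 x 150 mm, 34 mm tall, walls and bottom 4 mm, about 0.45 kg; origin at the centre of its underside, x towards its rear (into the cabinet), z up. It stands on the cabinet floor, part-way in between the walls with 6 mm play each side, and slides with friction (a few N)
- tray_front (a point): middle of the tray's front face (the face to push), 17 mm above its underside (23 mm above the bench)
- door_left (a joint): angle of the left door (blue, yellow free edge; 88 wide, 62 high, 10 thick, lower edge 9 mm above the bench) on the cabinet's +y side: 0 = shut, grows as it swings out towards the robot, 1.57 = straight out of the front, stops at 0 and 2.3. Light friction (under 1 N at the free edge), no spring or catch: stays where it is left
- door_left_hinge (a point): vertical hinge line of the left door, 40 mm above the bench, at x = 0, y = +89 mm of the cabinet frame; axes as the cabinet's
- door_left_edge (a point): middle of the free vertical edge of the left door, on its outer face (31 mm above the door's lower edge, 40 mm above the bench); moves with the door. Its x axis is normal to the panel and points from the outer face to the back face (into the cabinet when shut)
- door_right (a joint): angle of the right door (blue, yellow free edge; 88 wide, 62 high, 10 thick, lower edge 9 mm above the bench) on the cabinet's -y side: 0 = shut, grows as it swings out towards the robot, 1.57 = straight out of the front, stops at 0 and 2.3. Light friction (under 1 N at the free edge), no spring or catch: stays where it is left
- door_right_hinge (a point): vertical hinge line of the right door, 40 mm above the bench, at x = 0, y = -89 mm of the cabinet frame; axes as the cabinet's
- door_right_edge (a point): middle of the free vertical edge of the right door, on its outer face (31 mm above the door's lower edge, 40 mm above the bench); moves with the door. Its x axis is normal to the panel and points from the outer face to the back face (into the cabinet when shut)
- dish: loose clear round dish with lid and orange bits inside, 60 mm across, 14.5 mm tall, standing in the tray; origin at the centre of its underside
- pot: loose small amber pot with white cap, 32 mm across, 30 mm tall, standing in the tray; origin at the centre of its underside
- jar: loose jar with green cap, 44 mm across, 65 mm tall, standing on top of the blower section at the back of the cabinet; origin at the centre of its underside; leave it
- spare_dish: loose clear dish, 60 mm across, 14.5 mm tall, on the bench; origin at the centre of its underside; leave it
- lens: loose magnifying glass lying on the bench, 82 mm ring, 12 mm tall, handle of about 95 mm to its -x; origin under the centre of the ring; leave it
- carton: loose yellow and green crayon carton, 150 x 70 x 22 mm, lying on the bench; origin at the centre of its underside; leave it
- beaker: loose glass beaker, 70 mm across, 90 mm tall, on the bench; origin at the centre of its underside; leave it
- stain_box: loose small wooden box, 90 x 35 x 50 mm, on the bench; origin at the centre of its underside; leave it
There are look-alikes about, which are no part of the job. There is more than one size of the tray; the job needs the larger. Leave any blue look-alike of the dish alone.

How it is judged:
By the outcome, as a careful person would: the job done as asked, in the order asked, and still so for the second after the job is handed in, with the robot touching nothing.
It also fails if it takes over 51 s, if anything falls off the work surface, if the arm or the gripper's body presses on something with over 40 N, if the wrist force passes 120 N, or if a joint passes its speed limit or range.

## Working session

There is one attempt and no reset: what is moved stays moved. The work goes in short steps, Python scripts to look and compute and a shell command to move; the robot and the scene stay as the last step left them, time stands still between calls to the robot, and variables do not carry over. Pictures are saved under pics/ and viewed, and the job is handed in when it is done.

```bash
mkdir -p pics
cat > h.py <<'E'
import numpy as np, cv2
from plant import r
def save(img,name): cv2.imwrite('pics/'+name,cv2.cvtColor(np.ascontiguousarray(img),cv2.COLOR_RGB2BGR))
def ray(s,px,z):
    # px=[row,col] -> world point at height z
    K=np.array(s['intrinsics']);R=np.array(s['R']);t=np.array(s['t'])
    d=R.T@np.linalg.inv(K)@np.array([px[1],px[0],1.]); c=-R.T@t
    return c+d*(z-c[2])/d[2]
def proj(s,X):
    K=np.array(s['intrinsics']);p=K@(np.array(s['R'])@np.array(X)+np.array(s['t']));return p[1]/p[2],p[0]/p[2]
E
python3 - <<'E'
from h import *
st=r.get_state();print(st,r.tcp_to_tips)
for c in("scene","top"):
    s=r.snapshot(c);save(s['frame'],c+'0.png');print(c,-np.array(s['R']).T@np.array(s['t']))
    for n,z in [("cabinet",0),("roof_edge",.074),("back_stop",.023),("tray",.006),("tray_front",.023),("door_left_hinge",.04),("door_left_edge",.04),("door_right_hinge",.04),("door_right_edge",.04),("dish",.01),("pot",.01)]:
        for d in r.tip_of(c,n)[:3]: print(n,round(d['p'],2),np.round(d['centre']),np.round(ray(s,d['centre'],z)*1000))
E
```

```text
{'clock': 0.0, 'q': array([-1.20521371,  0.6899766 , -0.19450521,  1.56631979,  0.15731662,
        0.90252734, -0.21507571]), 'qd': array([ 1.19384280e-03,  2.03473625e-04,  9.97965037e-05,  3.53103082e-04,
        7.79535201e-04, -1.11406419e-03,  3.38857650e-04]), 'joint_torque': array([ 8.88958566e-04, -5.27573669e+01, -1.26713030e+00, -1.53426307e+01,
       -5.27948211e-02,  6.65924745e-03,  1.85164222e-04]), 'tool_pos': array([0.20343634, 0.59031453, 0.24592088]), 'eef_rot': array([ 0.57609968,  0.41010609, -0.41109655, -0.57525801]), 'contact_force': array([-0.21977381,  0.40127803,  0.42924031]), 'moment': array([-0.01015606, -0.04717106,  0.00800495]), 'opening': 0.9999049167162131} 0.008
scene [ 1.14282385 -0.80630662  1.15692071]
cabinet 0.88 [214. 280.] [554.  41.   0.]
roof_edge 0.98 [204. 290.] [590.  42.  74.]
roof_edge 0.29 [229. 238.] [ 525. -138.   74.]
back_stop 0.57 [228. 332.] [732.  76.  23.]
back_stop 0.53 [263. 148.] [ 365. -363.   23.]
back_stop 0.51 [216. 349.] [749. 153.  23.]
tray 0.96 [213. 277.] [544.  35.   6.]
tray 0.62 [222. 203.] [ 376. -137.    6.]
[... 536 characters left out ...]
0.6 [216. 260.] [584.  46.  74.]
tray 0.69 [287. 323.] [ 371. -140.    6.]
tray 0.58 [231. 267.] [549.  28.   6.]
tray 0.4 [251. 275.] [484.   5.   6.]
tray_front 0.78 [275. 338.] [ 406. -184.   23.]
tray_front 0.75 [295.  97.] [364. 538.  23.]
tray_front 0.7 [252. 270.] [482.  17.  23.]
door_left_hinge 0.59 [230. 232.] [549. 132.  40.]
door_left_hinge 0.34 [240. 313.] [ 512. -113.   40.]
door_left_edge 0.49 [260. 225.] [458. 153.  40.]
door_right_hinge 0.65 [219. 293.] [578. -54.  40.]
door_right_edge 0.66 [239. 309.] [ 514. -100.   40.]
dish 0.84 [235. 183.] [541. 286.  10.]
dish 0.56 [224. 254.] [571.  67.  10.]
pot 0.7 [240. 309.] [ 517. -102.   10.]
pot 0.45 [223. 274.] [573.   5.  10.]
```

View pics/scene0.png

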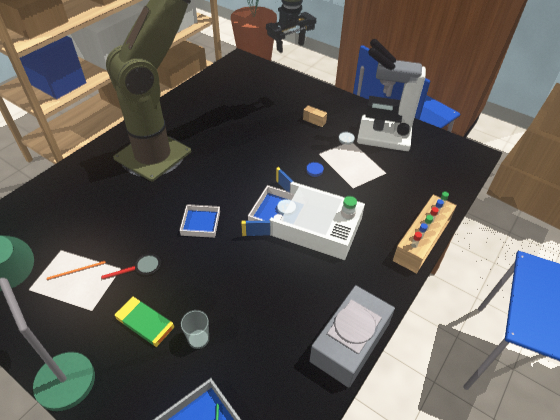

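View pics/top0.png

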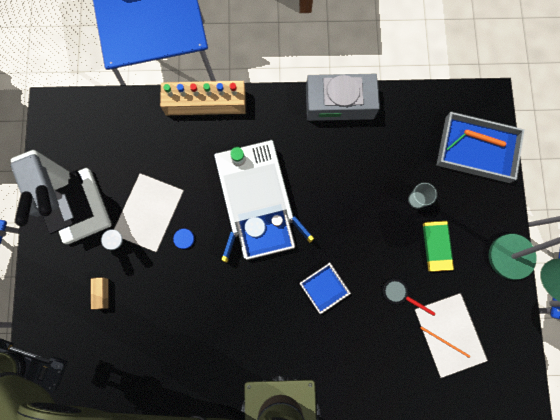

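Run:
```python
import cv2
a=cv2.imread('pics/top0.png')[170:350,160:360];cv2.imwrite('pics/topc.png',cv2.resize(a,None,fx=4,fy=4,interpolation=2)[:600*2][:, :800][:600+120])
a=cv2.imread('pics/scene0.png')[140:290,180:380];cv2.imwrite('pics/scenec.png',cv2.resize(a,None,fx=4,fy=4,interpolation=2))
a=cv2.imread('pics/top0.png')[180:330,180:380];cv2.imwrite('pics/topc.png',cv2.resize(a,None,fx=4,fy=4,interpolation=2))
```

```text
(no output)
```

View pics/topc.png

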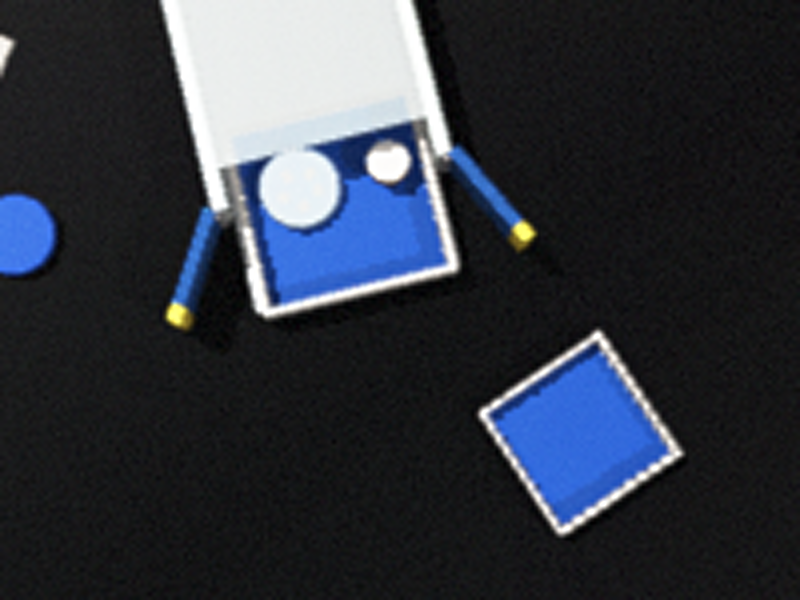

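View pics/scenec.png

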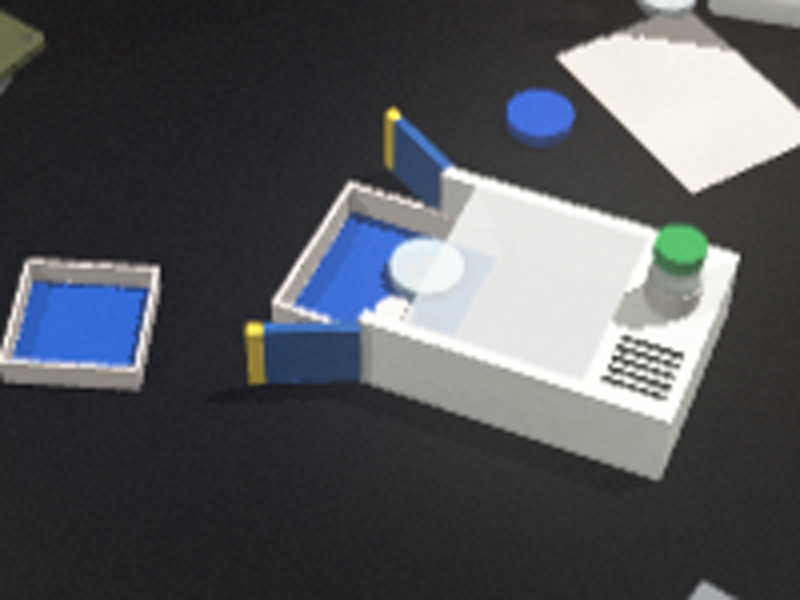

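The tray that fits is the larger one at top (268,231), part-way into the cabinet with the dish and pot in it. The tray look-alikes are the empty small one at top (325,288) and the grey one at (480,147). The blue disc at (183,238) is the dish look-alike. Both doors are swung out past straight. Next I'll refine the cabinet pose by fitting its corners.

Run:
```python
from h import *
from scipy.optimize import least_squares
S={}
for c in("scene","top"):
    S[c]=r.snapshot(c)
# detections + corner clicks (row,col) ; cabinet-frame points (mm)
obs=[("scene",(204,290),(30,0,74)),("scene",(189,294),(0,89,40)),("scene",(227,270),(0,-89,40)),
("top",(216,260),(30,0,74)),("top",(230,232),(0,89,40)),("top",(219,293),(0,-89,40)),
("top",(233.5,233.5),(0,91,74)),("top",(218.8,292),(0,-91,74)),("top",(153.5,215),(250,91,74)),("top",(142,273),(250,-91,74)),
("scene",(183,291.5),(0,91,74)),("scene",(219.5,271.5),(0,-91,74)),("scene",(203.5,364),(250,91,74)),("scene",(239,346),(250,-91,74))]
def W(p,q):
    c,s=np.cos(p[2]),np.sin(p[2]);return np.array([p[0]+(c*q[0]-s*q[1])/1e3,p[1]+(s*q[0]+c*q[1])/1e3,q[2]/1e3])
def f(p,o=obs): return np.concatenate([np.array(proj(S[c],W(p,q)))-px for c,px,q in o])
res=least_squares(f,[.556,.039,.17],loss='soft_l1');p=res.x;print(p,np.degrees(p[2]));print(np.round(f(p).reshape(-1,2),1))
np.save('cab.npy',p)
def C(p,w):
    d=np.array(w[:2])-p[:2];c,s=np.cos(p[2]),np.sin(p[2]);return np.round([ (c*d[0]+s*d[1])*1e3,(-s*d[0]+c*d[1])*1e3],1)
# tray front rim corners top view, z=.04; door edges
for nm,px,z in [("trayL",(180+316/4,180+264/4),.04),("trayR",(180+270/4,180+460/4),.04),("doorLtip",(180+322/4,180+178/4),.071),("doorRtip",(180+240/4,180+524/4),.071)]:
    print(nm,C(p,ray(S["top"],px,z)))
for c,n in [("scene","tray_front"),("top","tray_front"),("scene","door_left_edge"),("top","door_left_edge"),("scene","door_right_edge"),("top","door_right_edge"),("scene","dish"),("scene","pot"),("top","dish"),("top","pot")]:
    for d in r.tip_of(c,n)[:3]: print(c,n,round(d['p'],2),C(p,ray(S[c],d['centre'],{'t':.023,'d':.04,'p':.01}[n[0]])))
# overlay
for c in S:
    im=cv2.resize(S[c]['frame'],None,fx=3,fy=3,interpolation=2)
    for pts in [[(0,91,74),(0,-91,74),(250,-91,74),(250,91,74)],[(0,91,0),(0,-91,0),(-75,-80,6),(-75,80,6)]]:
        a=np.array([proj(S[c],W(p,q))[::-1] for q in pts])*3+1; cv2.polylines(im,[a.astype(int)],True,(255,0,0),1)
    o=np.array(proj(S[c],W(p,(80,0,40))))*3; y,x=o.astype(int); save(im[y-280:y+280,x-350:x+350],c+'_ov.png')
from scipy.spatial.transform import Rotation as Ro
print(Ro.from_quat(r.get_state()['eef_rot']).as_matrix().round(3))
```

```text
[0.55682903 0.03880822 0.21485572] 12.310325674326627
[[-1.4 -0.5]
 [ 0.2 -2.9]
 [-0.9 -0.7]
 [-0.7  0.3]
 [ 3.5  2.4]
 [ 0.8 -1.8]
 [-1.4 -0.7]
 [-1.   0.2]
 [-0.  -0.3]
 [-1.9 -0.5]
 [-1.4  0.2]
 [-0.1 -2.5]
 [ 0.7  0.5]
 [ 6.6  0.8]]
trayL [-83.7  72.2]
trayR [-85.1 -79.6]
doorLtip [-76.1 133.4]
doorRtip [ -77.8 -129.3]
scene tray_front 0.94 [-198.3 -205. ]
scene tray_front 0.87 [-78.7  -5.9]
scene tray_front 0.31 [-71.  162.2]
top tray_front 0.66 [-76.7  -5.4]
top tray_front 0.63 [-204.9 -194.3]
top tray_front 0.51 [  7.3 -83.6]
scene door_left_edge 0.8 [-66.7 151.5]
scene door_left_edge 0.7 [-76.5 -25.6]
scene door_left_edge 0.49 [ -80.9 -140.7]
top door_left_edge 0.45 [-74.7 145.7]
scene door_right_edge 0.63 [ -82.7 -135.7]
top door_right_edge 0.75 [ -67.1 -134.3]
top door_right_edge 0.53 [-81.7  -4.4]
scene dish 0.55 [22.7  4.4]
scene dish 0.51 [ 94.8 413.4]
scene dish 0.45 [ 43.9 182. ]
scene pot 0.37 [ 14.8 -40.6]
scene pot 0.37 [-174.9 -512.9]
top dish 0.82 [ 31.5 243.4]
top dish 0.57 [ -30.1 -476.2]
top dish 0.55 [ 7.8 26. ]
top pot 0.55 [ 10.2 -42.3]
[[ 0.326  0.    -0.945]
 [ 0.945  0.     0.326]
 [ 0.    -1.    -0.   ]]
```

View pics/top_ov.png

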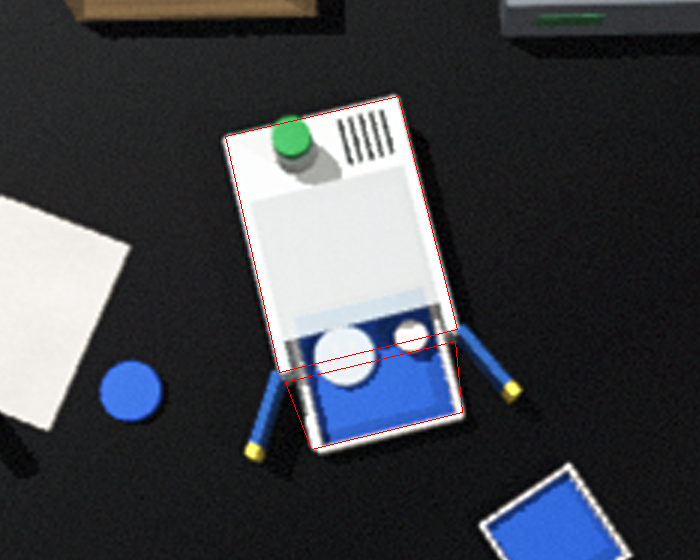

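View pics/scene_ov.png

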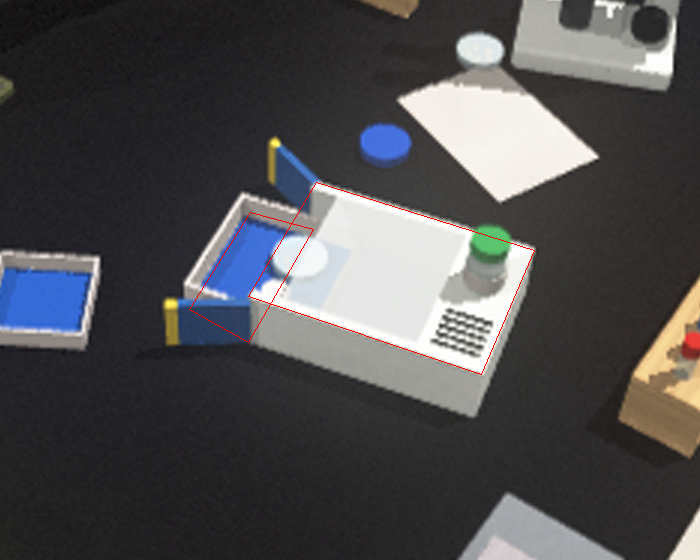

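```bash
python3 -m inch '-45 5 -39 -3; -90 10 -78 -7; -135 10 -117 -11; -180 10 -155 -15; -225 10 -194 -19; -270 10 -233 -23; -315 10 -272 -27; -360 10 -311 -31; -405 10 -350 -31; -445 10 -384 -31' -1 10; python3 -m inch '-15 20 -13 0; -28 40 -25 0; -28 60 -25 0; -28 60 -25 0'
cat >> h.py <<'E'
from scipy.spatial.transform import Rotation as Ro
cab=np.load('cab.npy')
def C(w,p=cab):
    d=np.array(w[:2])-p[:2];c,s=np.cos(p[2]),np.sin(p[2]);return np.round([ (c*d[0]+s*d[1])*1e3,(-s*d[0]+c*d[1])*1e3],1)
def W(q,p=cab):
    c,s=np.cos(p[2]),np.sin(p[2]);return np.array([p[0]+(c*q[0]-s*q[1])/1e3,p[1]+(s*q[0]+c*q[1])/1e3,q[2]/1e3])
def rep():
    st=r.get_state();M=Ro.from_quat(st['eef_rot']).as_matrix()
    cx=np.array([np.cos(cab[2]),np.sin(cab[2]),0]);cy=np.array([-cx[1],cx[0],0]);F=st['contact_force']
    print('t',round(st['clock'],2),'tcp cab',C(st['tool_pos']),'z',round(st['tool_pos'][2]*1e3,1),'yaw err deg',round(np.degrees(np.arctan2(M[1,0],M[0,0])-cab[2]-np.pi/2),2),'F cab',np.round([F@cx,F@cy,F[2]],1),'open',round(st['opening'],2),'q',st['q'].round(2))
E
python3 -c "from h import *;rep()"
```

```text
clock: 2.8
tool_pos: [0.3899, 0.1253, 0.237]
eef_rot: [0.445, 0.55, -0.549, -0.445]
contact_force: [1.5, 0.5, -0.4]
opening: 0.112
clock: 3.2
tool_pos: [0.4187, 0.104, 0.1752]
eef_rot: [-0.445, -0.548, 0.55, 0.446]
contact_force: [-0.2, 0.1, -0.3]
opening: 0.005
t 3.2 tcp cab [-121.    93.1] z 175.2 yaw err deg -0.38 F cab [-0.2  0.2 -0.3] open 0.0 q [-0.14  0.6  -0.33  2.19  0.46  0.42  0.94]
```

```bash
python3 -m inch '-48 0 0 -0.4; -96 0 0 -0.4; -96 50 0 -0.4; -96 100 0 -0.4; -96 130 0 -0.4; -96 147 0 -0.4; -96 147 0 -0.4; -96 147 0 -0.4' >/dev/null
python3 - <<'E'
from h import *
rep()
s=r.snapshot("scene");save(cv2.resize(s['frame'][130:280,170:370],None,fx=4,fy=4,interpolation=2),'a1.png')
E
```

```text
t 4.0 tcp cab [-122.    -2.1] z 32.1 yaw err deg 0.23 F cab [-0.2 -0.6  0.2] open 0.01 q [-0.03  0.9  -0.17  2.25  1.53  0.14  0.13]
```

View pics/a1.png

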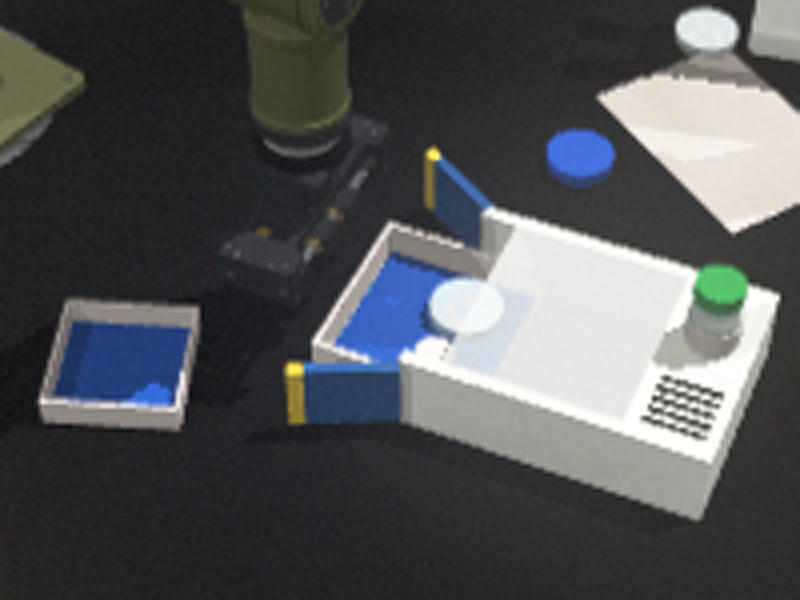

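The gripper stands clear in front of the tray, at crop (300,240), with the tray's front face at (350,280). I'll approach slowly now.

```bash
python3 -m inch '0 4 -6 0; 0 4 -12 0; 0 4 -18 0; 0 4 -22 0; 0 4 -25 0; 0 4 -28 0; 0 4 -31 0; 0 4 -34 0; 0 4 -37 0; 0 4 -40 0'; python3 -c "from h import *;rep()"
python3 -m inch '0 0 -3 0; 0 0 -6 0; 0 0 -9 0; 0 0 -12 0; 0 0 -15 0; 0 0 -18 0; 0 0 -21 0; 0 0 -24 0; 0 0 -27 0; 0 0 -30 0';python3 -c "from h import *;rep()"
```

```text
clock: 5.05
tool_pos: [0.4701, 0.0169, 0.0274]
eef_rot: [-0.439, -0.545, 0.558, 0.447]
contact_force: [-11.0, -1.8, 10.8]
opening: 0.006
t 5.05 tcp cab [-89.4  -2.9] z 27.4 yaw err deg 0.15 F cab [-11.2   0.6  10.8] open 0.01 q [ 0.06  0.93 -0.32  2.14  1.14  0.29  0.52]
clock: 6.05
tool_pos: [0.4986, 0.0226, 0.027]
eef_rot: [-0.439, -0.544, 0.558, 0.447]
contact_force: [-11.9, -2.8, 11.0]
opening: 0.008
t 6.05 tcp cab [-60.3  -3.4] z 27.0 yaw err deg 0.14 F cab [-12.2  -0.2  11. ] open 0.01 q [ 0.11  0.95 -0.41  2.05  1.04  0.4   0.64]
```

Run:
```python
from h import *
s=r.snapshot("scene");save(cv2.resize(s['frame'][160:260,200:340],None,fx=5.6,fy=5.6,interpolation=2),'a2.png')
M=Ro.from_quat(r.get_state()['eef_rot']).as_matrix();print(M.round(3));print(r.get_state()['moment'])
s=r.snapshot("top");save(cv2.resize(s['frame'][170:290,190:350],None,fx=5,fy=5,interpolation=2),'a2t.png')
```

```text
[[-0.216 -0.02  -0.976]
 [ 0.976 -0.008 -0.216]
 [-0.003 -1.     0.021]]
[-0.40399466  1.78815848 -0.01424441]
```

View pics/a2.png

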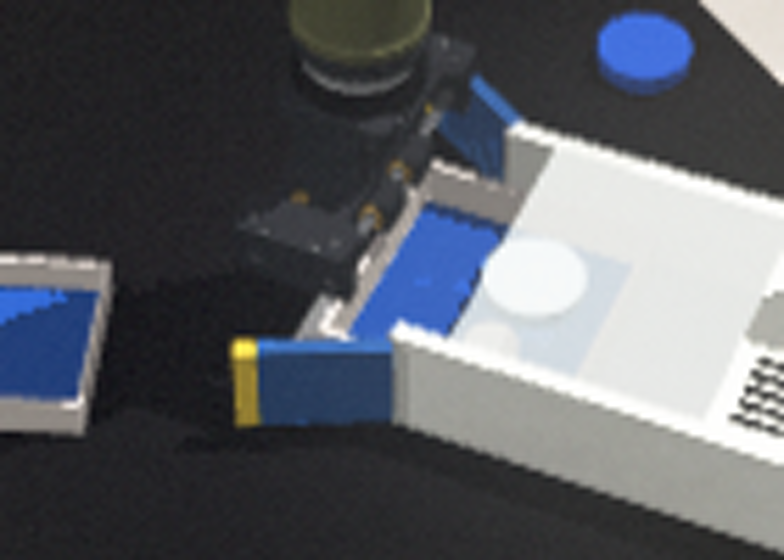

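View pics/a2t.png

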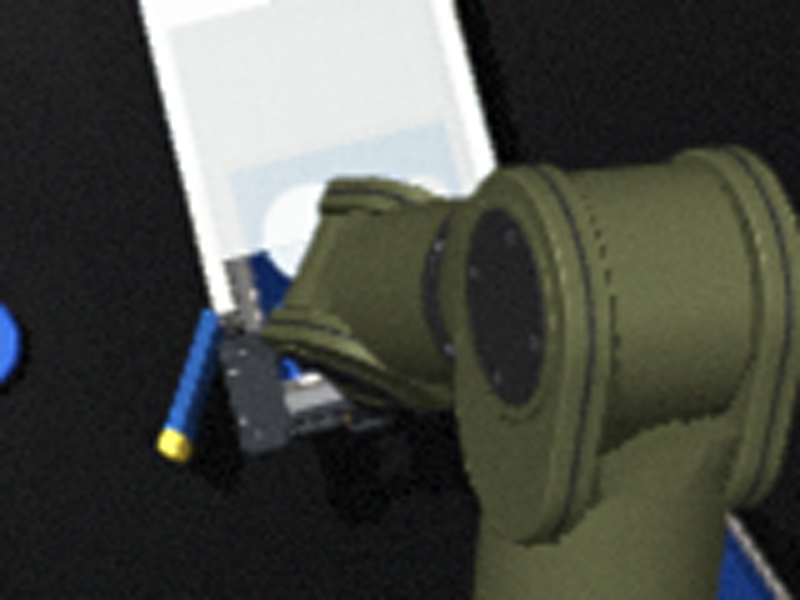

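The tray has slid in straight with the dish and pot standing (scene crop (535,280) and (495,345)). The 11 N downward load comes from settling while in contact, so I'll ease up slightly and continue.

```bash
python3 -m inch '0 -1 -3 0; 0 -1 -6 0; 0 -1.5 -9 0; 0 -1.5 -12 0; 0 -1.5 -15 0; 0 -1.5 -18 0; 0 -1.5 -21 0; 0 -1.5 -24 0; 0 -1.5 -27 0; 0 -1.5 -30 0';python3 -c "from h import *;rep()"
python3 -m inch '0 0 -3 0; 0 0 -6 0; 0 0 -9 0; 0 0 -12 0; 0 0 -15 0; 0 0 -18 0; 0 0 -21 0; 0 0 -24 0; 0 0 -27 0; 0 0 -30 0';python3 -c "from h import *;rep()"
```

```text
clock: 7.15
tool_pos: [0.5345, 0.0316, 0.0283]
eef_rot: [-0.441, -0.548, 0.554, 0.445]
contact_force: [-3.7, -1.3, 0.1]
opening: 0.005
t 7.15 tcp cab [-23.4  -2.3] z 28.3 yaw err deg 0.13 F cab [-3.9 -0.4  0.1] open 0.0 q [ 0.14  0.97 -0.48  1.95  0.97  0.48  0.72]
clock: 8.15
tool_pos: [0.5619, 0.0374, 0.0283]
eef_rot: [-0.44, -0.547, 0.556, 0.446]
contact_force: [-8.4, -1.4, 6.6]
opening: 0.002
t 8.15 tcp cab [ 4.6 -2.4] z 28.3 yaw err deg 0.14 F cab [-8.5  0.4  6.6] open 0.0 q [ 0.15  1.   -0.52  1.86  0.92  0.56  0.79]
```

```bash
python3 -m inch '0 -1 -3 0; 0 -1 -6 0; 0 -1 -8 0; 0 -1 -10 0; 0 -1 -11 0; 0 -1 -12 0';python3 -c "from h import *;rep()"; python3 -m inch '0 0 -1 0; 0 0 -2 0;0 0 -2 0';python3 -c "from h import *;rep()"
```

```text
clock: 8.75
tool_pos: [0.5739, 0.0402, 0.0291]
eef_rot: [-0.44, -0.547, 0.555, 0.445]
contact_force: [-9.1, -2.0, 5.8]
opening: 0.006
t 8.75 tcp cab [16.9 -2.3] z 29.1 yaw err deg 0.14 F cab [-9.3  0.   5.8] open 0.01 q [ 0.15  1.01 -0.54  1.82  0.9   0.59  0.82]
clock: 9.05
tool_pos: [0.5748, 0.0404, 0.0291]
eef_rot: [-0.44, -0.547, 0.556, 0.446]
contact_force: [-10.7, -2.2, 8.8]
opening: 0.002
t 9.05 tcp cab [17.9 -2.3] z 29.1 yaw err deg 0.14 F cab [-10.9   0.1   8.8] open 0.0 q [ 0.15  1.01 -0.54  1.82  0.89  0.6   0.83]
```

```bash
python3 -m inch '0 0 -1 0; 0 0 -2 0;0 0 -3 0; 0 0 -3 0';python3 -c "from h import *;rep()"; python3 -m inch '0 0 -1 0; 0 0 -2 0;0 0 -3 0; 0 0 -3 0';python3 -c "from h import *;rep()"
```

```text
clock: 9.45
tool_pos: [0.5749, 0.0404, 0.0291]
eef_rot: [-0.439, -0.545, 0.558, 0.447]
contact_force: [-16.2, -3.1, 16.1]
opening: 0.001
t 9.45 tcp cab [18.  -2.3] z 29.1 yaw err deg 0.16 F cab [-16.5   0.4  16.1] open 0.0 q [ 0.15  1.01 -0.54  1.81  0.89  0.61  0.83]
clock: 9.85
tool_pos: [0.5749, 0.0403, 0.029]
eef_rot: [-0.438, -0.543, 0.56, 0.447]
contact_force: [-22.5, -4.2, 21.3]
opening: 0.008
t 9.85 tcp cab [18.  -2.4] z 29.0 yaw err deg 0.18 F cab [-22.9   0.7  21.3] open 0.01 q [ 0.15  1.01 -0.55  1.81  0.88  0.62  0.84]
```

The tray stopped dead at TCP x = 18.0, against a predicted 19, while the force rose to 23 N. It's on the back stop. I'll retract straight, then work out the door arc.

```bash
python3 -m inch '0 0 4 0; 0 0 12 0; 0 0 30 0; 0 0 60 0; 0 0 100 0; 0 0 145 0; 0 -30 150 0; 0 -75 150 0; 0 -75 150 0'>/dev/null;python3 - <<'E'
from h import *
rep()
for sgn in(1,-1):
  for th in [2.3,2.09,2.0,1.8,1.6,1.4,1.2,1.0,.8,.6,.4,.2,.1,0]:
    u=np.array([-np.sin(th),-np.cos(th)]);n=np.array([-np.cos(th),np.sin(th)])
    P=np.array([0,89])+65*u+(10+17.5*abs(n[1])+9*abs(n[0]))*n
    print(sgn,th,P.round(0)*[1,sgn])
s=r.snapshot("scene");save(cv2.resize(s['frame'][160:260,200:340],None,fx=5.6,fy=5.6,interpolation=2),'a3.png')
E
```

```text
t 10.75 tcp cab [-118.7   -0.7] z 109.5 yaw err deg 0.16 F cab [ 0.9 -0.3 -1.1] open 0.01 q [ 0.17  0.76 -0.48  2.21  0.97  0.39  0.66]
1 2.3 [-29. 154.]
1 2.09 [-42. 147.]
1 2.0 [-47. 143.]
1 1.8 [-57. 132.]
1 1.6 [-64. 119.]
1 1.4 [-69. 106.]
1 1.2 [-71.  93.]
1 1.0 [-71.  79.]
1 0.8 [-67.  64.]
1 0.6 [-59.  51.]
1 0.4 [-48.  39.]
1 0.2 [-35.  30.]
1 0.1 [-27.  26.]
1 0 [-19.  24.]
-1 2.3 [ -29. -154.]
-1 2.09 [ -42. -147.]
-1 2.0 [ -47. -143.]
-1 1.8 [ -57. -132.]
-1 1.6 [ -64. -119.]
-1 1.4 [ -69. -106.]
-1 1.2 [-71. -93.]
-1 1.0 [-71. -79.]
-1 0.8 [-67. -64.]
-1 0.6 [-59. -51.]
-1 0.4 [-48. -39.]
-1 0.2 [-35. -30.]
-1 0.1 [-27. -26.]
-1 0 [-19. -24.]
```

View pics/a3.png

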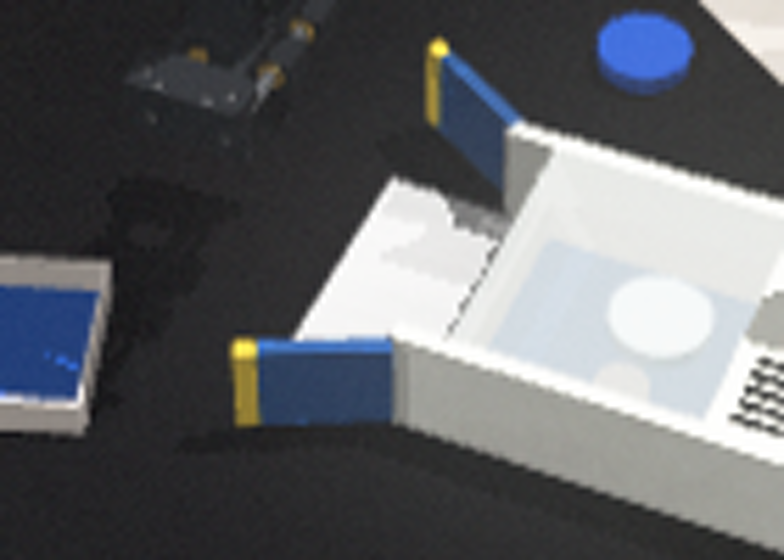

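The tray is fully home, its front face just ahead of the roof edge. The dish (660,315) and pot (620,375) are standing. Left door next.

```bash
python3 -m inch '42 0 -22 0; 84 0 -44 0; 126 0 -66 0; 169 0 -89 0; 169 0 -89 0; 169 40 -89 0; 169 71 -89 0; 169 71 -89 0; 169 71 -89 0'>/dev/null;python3 - <<'E'
from h import *
rep()
s=r.snapshot("scene");save(cv2.resize(s['frame'][150:250,200:340],None,fx=5.6,fy=5.6,interpolation=2),'a4.png')
E
```

```text
t 11.7 tcp cab [-34.3 166.8] z 33.1 yaw err deg 0.15 F cab [0.6 0.2 0. ] open 0.0 q [-0.21  0.95 -0.43  1.98  0.94  0.43  0.42]
```

View pics/a4.png

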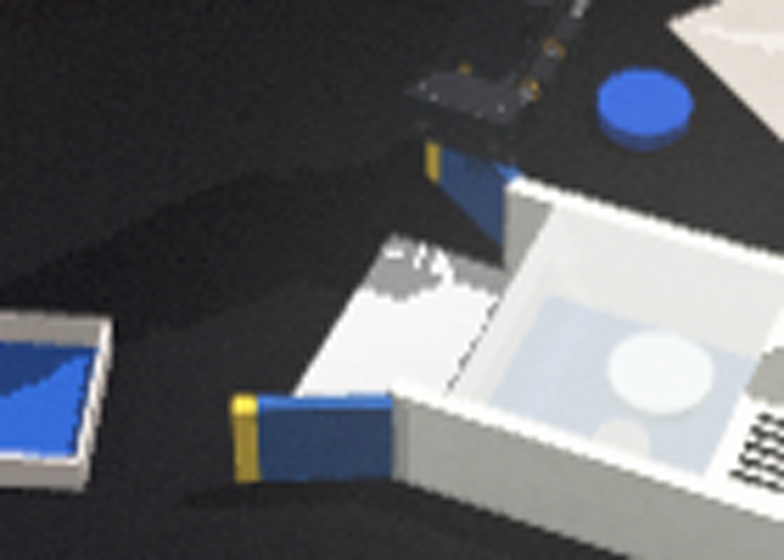

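```bash
python3 -m inch '-12 -4 6 0; -19 -5 9 0; -24 -5 13 0; -29 -5 18 0; -35 -5 23 0; -42 -5 27 0; -48 -5 30 0; -55 -5 33 0; -61 -5 35 0; -68 -5 36 0'>/dev/null;python3 - <<'E'
from h import *
rep()
s=r.snapshot("scene");save(cv2.resize(s['frame'][150:250,200:340],None,fx=5.6,fy=5.6,interpolation=2),'a5.png')
E
```

```text
t 12.75 tcp cab [-70.7  98.4] z 38.7 yaw err deg 0.16 F cab [ 0.2  1.1 -0.1] open 0.0 q [-0.13  0.91 -0.35  2.11  1.04  0.31  0.41]
```

View pics/a5.png

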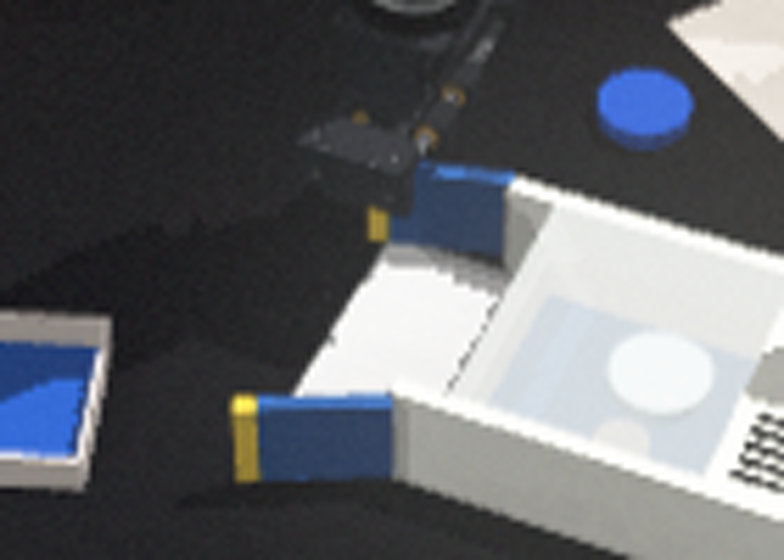

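```bash
python3 -m inch '-6 0 1 0; -13 0 1 0; -20 0 1 0; -27 0 -1 0; -35 0 -3 0; -41 0 -6 0; -48 0 -11 0; -54 0 -16 0; -60 0 -22 0; -65 0 -28 0'>/dev/null;python3 -c "from h import *;rep()"; python3 -m inch '-4 0 -7 0; -6 0 -11 0; -8 0 -15 0; -9 0 -18 0; -10 0 -20 0; -10 0 -22 0; -10 0 -23 0; -10 0 -23 0'>/dev/null;python3 - <<'E'
from h import *
rep()
s=r.snapshot("scene");save(cv2.resize(s['frame'][150:250,200:340],None,fx=5.6,fy=5.6,interpolation=2),'a6.png')
E
```

```text
t 13.8 tcp cab [-42.2  32.9] z 38.4 yaw err deg 0.1 F cab [-0.7  0.5  0.4] open 0.01 q [ 0.05  0.94 -0.44  2.02  0.98  0.43  0.63]
t 14.6 tcp cab [-20.3  23.5] z 38.1 yaw err deg 0.14 F cab [-3.6 -0.9  2.2] open 0.0 q [ 0.09  0.96 -0.48  1.95  0.93  0.49  0.71]
```

View pics/a6.png

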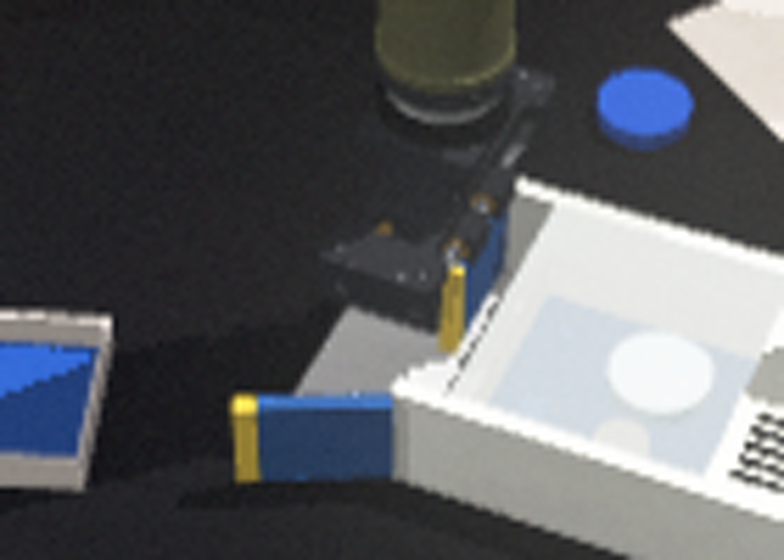

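```bash
python3 -m inch '0 0 -1 0; 0 0 -2 0; 0 0 -3 0; 0 0 -4 0; 0 0 -4 0; 0 0 -4 0'>/dev/null;python3 -c "from h import *;rep()"
```

```text
t 15.25 tcp cab [-20.2  23.4] z 38.1 yaw err deg 0.2 F cab [-12.2   0.6  10.2] open 0.0 q [ 0.09  0.96 -0.49  1.94  0.93  0.51  0.72]
```

The left door is hard against its stop: position unchanged while the force rose to 12 N. Moving to the right door.

```bash
python3 -m inch '0 0 6 0; 0 0 20 0; 0 -15 55 0; 0 -60 60 0; 0 -75 60 0; -45 -75 55 0; -90 -75 45 0; -135 -75 30 0; -180 -75 18 0; -191 -75 18 0'>/dev/null;python3 -c "from h import *;rep()";python3 -m inch '0 0 0 0; 0 36 0 0; 0 68 0 0; 0 72 0 0; 0 72 0 0'>/dev/null;python3 - <<'E'
from h import *
rep()
s=r.snapshot("scene");save(cv2.resize(s['frame'][160:260,200:340],None,fx=5.6,fy=5.6,interpolation=2),'a7.png')
E
```

```text
t 16.25 tcp cab [ -30.8 -174.7] z 113.2 yaw err deg -0.42 F cab [-0.4 -0.4  0.2] open 0.0 q [ 0.52  0.89 -0.65  1.79  0.78  0.74  1.22]
t 16.75 tcp cab [ -32.8 -164.9] z 41.5 yaw err deg 0.31 F cab [-0.2 -0.1  0.1] open 0.0 q [ 0.46  0.99 -0.56  1.82  0.89  0.61  1.12]
```

View pics/a7.png

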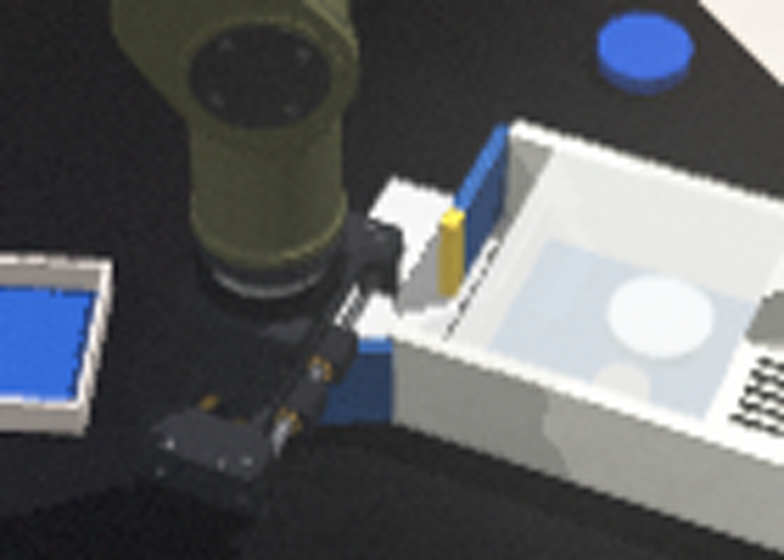

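The left door is shut, with its yellow edge upright at (452,255). Now the mirrored arc for the right door.

```bash
python3 -m inch '10 2 7 0; 17 2 10 0; 22 2 14 0; 27 2 19 0; 33 2 24 0; 40 2 28 0; 46 2 31 0; 53 2 34 0; 59 2 36 0; 66 2 37 0'>/dev/null;python3 -c "from h import *;rep()"; python3 -m inch '6 0 1 0; 13 0 1 0; 20 0 1 0; 27 0 -1 0; 35 0 -3 0; 41 0 -6 0; 48 0 -11 0; 54 0 -16 0; 60 0 -22 0; 65 0 -28 0'>/dev/null;python3 - <<'E'
from h import *
rep()
s=r.snapshot("scene");save(cv2.resize(s['frame'][160:260,200:340],None,fx=5.6,fy=5.6,interpolation=2),'a8.png')
E
```

```text
t 17.8 tcp cab [ -70.3 -101.1] z 39.8 yaw err deg 0.11 F cab [ 0.5 -1.1 -0.5] open 0.01 q [ 0.33  0.94 -0.47  2.01  1.    0.45  0.88]
t 18.8 tcp cab [-41.7 -35.6] z 39.5 yaw err deg 0.14 F cab [-0.8  0.4 -0.5] open 0.0 q [ 0.2   0.95 -0.47  1.98  0.97  0.47  0.78]
```

View pics/a8.png

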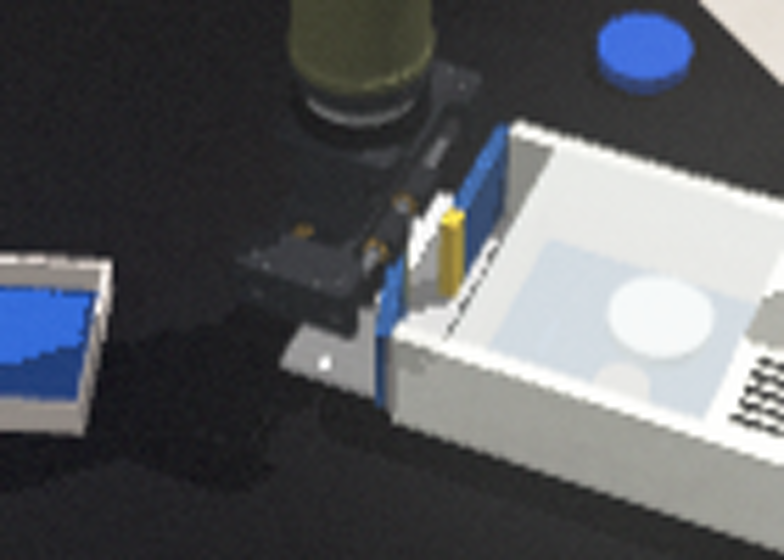

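```bash
python3 -m inch '4 0 -7 0; 6 0 -11 0; 8 0 -15 0; 9 0 -18 0; 10 0 -20 0; 10 0 -22 0; 10 0 -23 0; 10 0 -24 0; 10 0 -24 0'>/dev/null;python3 -c "from h import *;rep()"; python3 -m inch '0 0 -1 0; 0 0 -2 0; 0 0 -3 0; 0 0 -3 0'>/dev/null;python3 -c "from h import *;rep()"
```

```text
t 19.75 tcp cab [-19.7 -26.1] z 39.2 yaw err deg 0.16 F cab [-5.2  0.7  3.5] open 0.01 q [ 0.19  0.96 -0.51  1.92  0.92  0.52  0.81]
t 20.15 tcp cab [-19.7 -26.1] z 39.1 yaw err deg 0.19 F cab [-10.9   0.6  10. ] open 0.0 q [ 0.19  0.97 -0.51  1.92  0.92  0.53  0.82]
```

Hard stop as well. I'll retract straight back, rise clear and look.

```bash
python3 -m inch '0 0 5 0; 0 0 15 0; 0 0 40 0; 0 0 70 0; 0 -30 80 0; 0 -80 80 0; 0 -130 80 0; 0 -150 80 0; 80 -160 100 0; 120 -160 120 0'>/dev/null; python3 -m inch '50 0 0 0; 100 0 0 0; 150 0 0 0; 200 0 0 0; 200 0 0 0; 200 0 0 0'>/dev/null;python3 - <<'E'
from h import *
rep()
for c,(y,x) in (("scene",(160,200)),("top",(140,190))):
    s=r.snapshot(c);save(s['frame'],c+'9.png');save(cv2.resize(s['frame'][y:y+110,x:x+160],None,fx=5,fy=5,interpolation=2),c+'9c.png')
    for n in("door_left_edge","door_right_edge"):
        for d in r.tip_of(c,n)[:2]: print(c,n,round(d['p'],2),C(ray(s,d['centre'],.04)))
E
```

```text
t 21.75 tcp cab [-124.4  269.5] z 198.8 yaw err deg 0.29 F cab [-0.2 -1.   0.1] open 0.01 q [-0.3   0.64 -0.68  2.06  0.64  0.67  0.39]
scene door_left_edge 0.72 [-10.9  10.2]
scene door_left_edge 0.67 [ 3.1 76. ]
scene door_right_edge 0.58 [-13.3   2.7]
top door_left_edge 0.73 [-21.7  10.2]
top door_left_edge 0.42 [0.9 2.9]
top door_right_edge 0.69 [-7.6 -0.7]
top door_right_edge 0.63 [-6.1  0.2]
```

View pics/scene9c.png

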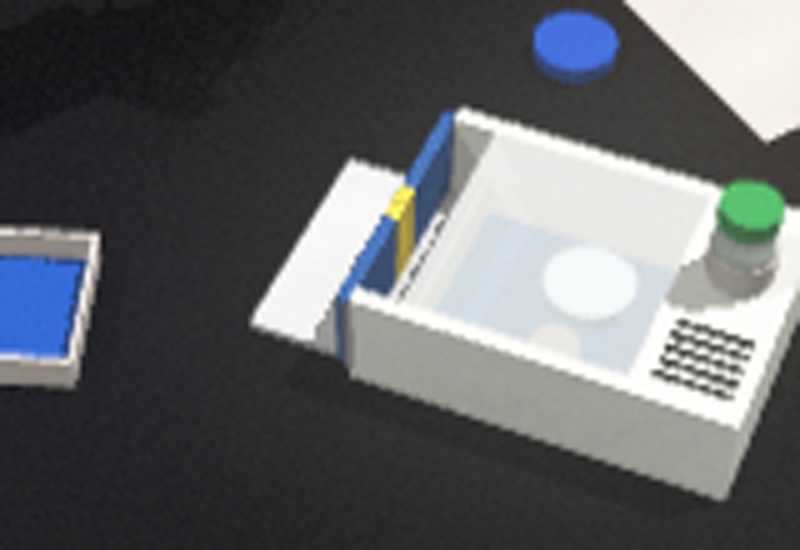

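View pics/top9c.png

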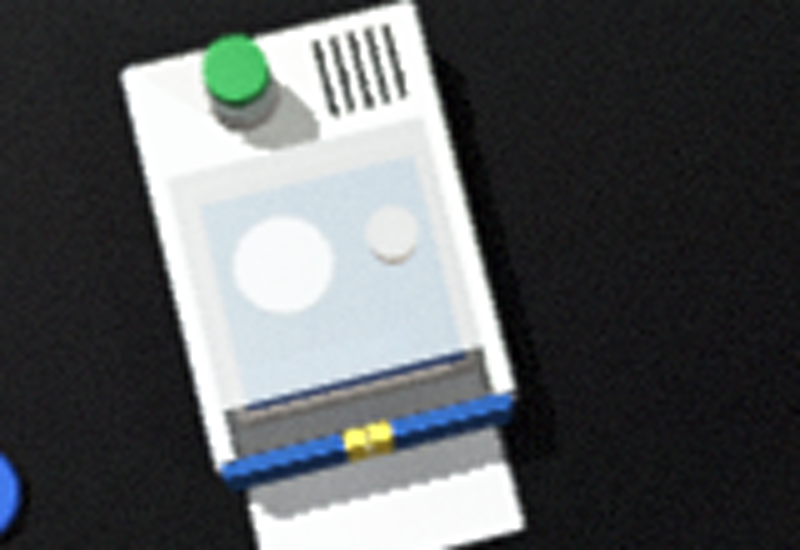

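View pics/scene9.png

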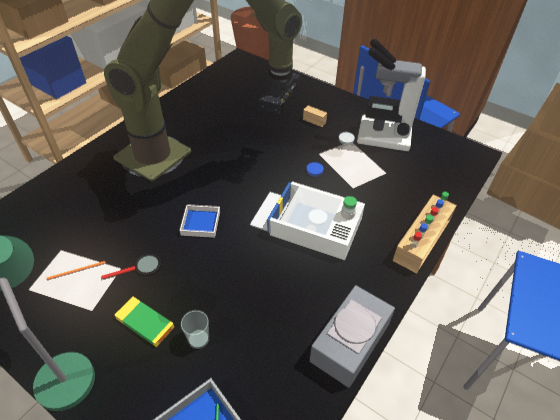

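Both doors are flush in one line, with the yellow edges meeting at top crop (368,440). The tray is home with the dish (283,265) and pot (392,235) upright, and the other things stand where they were. Handing in.

```bash
python3 -c "from h import *;rep();print(r.finish_job())"
```

```text
t 22.05 tcp cab [-124.1  266.6] z 198.7 yaw err deg -0.03 F cab [ 0.4  0.3 -0.2] open 0.01 q [-0.3   0.64 -0.67  2.06  0.64  0.67  0.39]
the job is handed in; nothing more can be done
None
```

I pushed the larger tray by its front face with the closed fingertips until it stopped against the back. I then pushed the left door shut, then the right, retracted the arm and handed the job in at about 22 s.

**Checks that passed:**
- **Tray:** it stopped with the tool 1 mm short of the predicted position, while the force rose to 23 N without further movement.
- **Doors:** each one reached a hard stop, with the force rising to 11–12 N and no further movement. The last pictures show both flush in one line, with the yellow edges meeting.
- **Contents and bench:** the dish and pot are standing in the tray. The jar is in place and the other things I could see have not moved. The robot was touching nothing when I handed in.

**Checks that disagreed or fell short:**
- **Door position:** the network's door-edge readings after closing scattered by about 10 mm. One left-door reading was 12 mm off, so I relied on the hard stops and the pictures.
- **Downward press:** the fingertips pressed down on the tray during the push, about 11 N while it slid and up to 21 N against the back stop. It slid straight anyway.

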